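# Close and clip a glass-pane transport box

### The arm

A 7-joint arm with a two-finger parallel gripper is mounted at the origin on the work surface. World frame = base frame: x ahead of the robot, y to its left, z up, the work surface at z = 0. Lengths are in m, angles in rad, forces in N, time in s.
With the tool pointing down it reaches from about 0.425 to 0.8 m from the base axis. Payload 8.3 kg.
Tool frame: the origin (TCP) lies at the very end of the fingers, on their centre line; the grasp point (between the pads) lies 19 mm behind it; z points along the fingers, y is the direction in which the jaws open and shut (so a half turn about z gives the same grasp; the last joint's range is limited). The gripper opens to 85 mm and grips with 20 to 120 N. Pads are 22 mm wide; open, the fingers measure 114 mm over their backs; the gripper's body (76 mm by 85 mm) begins 54 mm behind the grasp point. The pads swing forward as they close: fully open they stand 13 mm farther back than shut.
Start: joints at [1.211, 0.383, 0.016, 1.37, -0.006, 1.388, -0.046], TCP at [0.183, -0.598, 0.231] pointing down, gripper open.
Joint ranges: [-2.95, 2.95], [-0.25, 2.06], [-1.52, 1.56], [0.18, 2.33], [-1.44, 4.58], [0.02, 2.06], [-3.01, 3.01]. Speed limits (rad/s): [2.39, 2.39, 3.01, 3.01, 3.14, 3.14, 3.14].

### API

Orientations are given as a unit quaternion [x, y, z, w].
In Python, from workcell import ctrl, inverse_kinematics, status, cams gives the robot as it stands. Calls block until the motion is done:
- ctrl.movep(position, orientation): joint-space move of the TCP to a pose.
- ctrl.move_straight(position, rotation=None, velocity=0.15, guard=None): straight line of the TCP; rotation=None keeps the orientation; velocity is the mean speed in m/s. With guard (N) it stops when the force on the tool has changed by that much, and returns True; else False.
- ctrl.set_joints(angles): joint-space move.
- ctrl.open_jaws() and ctrl.clamp(): open the fingers fully, or close them until they stop; the grip force is fixed at half the most.
- ctrl.wait(seconds).
- inverse_kinematics(position, orientation): joint angles nearest the present ones, or None.
- status.state(): the state.
- cams.grab_frame(name): name is "scene" or "top" or "wrist"; returns the picture (480x640x3 uint8, red, green, blue); there is no depth.
- cams.calibration(name): a dict with "fx", "fy", "cx", "cy" (pixels), "dist_coeffs" ([k1, k2, p1, p2, k3] as OpenCV has them; the pictures are not rectified), "eye" and "rotation" of the camera in the world; the wrist camera has in their place "hand_eye" (4x4, takes a point from camera to tool coordinates, whose origin is the TCP and whose axes are the flange's). Camera axes: x right, y up, looking along -z (the intrinsics and any distortion apply to the point x, -y, -z); pixel columns grow to the right and rows downward; lengths in m; the calibration is good to about 2 mm. A picture is of the moment at which its call begins: read the wrist's pose just before it. calibration takes no time and is no camera call.
A pose or a line that the arm cannot do raises ctrl.MotionError and nothing moves.
- ctrl.close_job(): hands the job in, once; it reports no verdict.
The state is a dict: "time_s": time; "joint_positions": joint angles; "qvel": joint speeds; "tau": joint torques, N m; "position": TCP position; "orientation": TCP orientation; "force": force on the tool from outside, world axes, zero at the start; "ft_torque": the same for the moment, N m; "gripper_width": finger opening in m.
Only numpy, scipy, OpenCV 4.12 (cv2) and the standard library are available. Lean on these libraries where they do the work, as an engineer would, in place of code of your own. Each camera call takes 0.05 s, during which the arm holds its last target.

### The job

The pane box on the cradle is packed: push its lid down fully home by the rubber pad on top, then snap its four side clips down over the rim in opposite-corner order: first one diagonal pair (either one), and only then the other diagonal pair. Be gentle, there is glass inside (never press with 40 N or more), leave the things lying around where they are, and take the gripper away.

Things in the scene. Friction and masses are not known exactly. Their poses are not given: they have to be found in the camera images.
- box: white plastic glass-pane transport box, 190 (its x) x 170 (its y) x 85 mm high, under a grey lid. Origin: centre of its underside, 14 mm above the bench; x, y along its edges, z up. A rim projects along its +y and -y sides, 69 to 80 mm above the origin, outer face 92 mm from the middle; the clips hook under it
- cradle: aluminium plate 230 x 300 x 12 mm fixed to the bench, end stops 34 mm high, with the box on it; origin at the centre of its underside, axes as the box's. Its rubber buffers let the box give sideways, along the box's y only: it shifts several mm under the push that a clip needs, so a clip is not home when its measured place is reached; it springs back when released and is solid after 22 mm
- lid (a joint): grey lid, how far it stands above its home seat on the box, m: 0 = fully home, 0.009 = highest. It is pushed straight down against about 8 N of gasket friction, stays where it is left and stops hard at 0
- lid_top (a point): centre of the top of the soft black rubber press pad (70 x 50 mm, 12 mm high) in the middle of the lid; with the lid home it is 109 mm above the box's origin. The pad yields about 1 mm per 4 N (9 mm at most) and recovers. The grey lid plate under it, 196 x 174 x 12 mm, is hard
- clip_near_left (a joint): clip hinge, rad: 0 = hanging down, snapped under the rim; 1.57 = straight out from the box; more = tilted up (limit 2.6). Slight friction holds it. Below about 0.3 its hook meets a sprung catch on the rim; about 10 to 15 N of inward push at its lower end snaps it past (at about 0.1), then it springs to 0; if not past, it springs back
- clip_near_left_hinge (a point): aluminium clip: middle of the hinge of the near left clip, 91 mm to the box's +y side and -55 mm along the box's x; with the lid home it is 91 mm above the box's origin. The hinge axis runs along the box's x. The clip is a plate 40 mm wide (along x), 4 mm thick, 34 mm long from the hinge to its free end; snapped shut, its outer face is 8 mm outside the hinge axis
- clip_far_right (a joint): clip hinge, rad: 0 = hanging down, snapped under the rim; 1.57 = straight out from the box; more = tilted up (limit 2.6). Slight friction holds it. Below about 0.3 its hook meets a sprung catch on the rim; about 10 to 15 N of inward push at its lower end snaps it past (at about 0.1), then it springs to 0; if not past, it springs back
- clip_far_right_hinge (a point): aluminium clip: middle of the hinge of the far right clip, 91 mm to the box's -y side and 55 mm along the box's x; with the lid home it is 91 mm above the box's origin. The hinge axis runs along the box's x. The clip is a plate 40 mm wide (along x), 4 mm thick, 34 mm long from the hinge to its free end; snapped shut, its outer face is 8 mm outside the hinge axis
- clip_far_left (a joint): clip hinge, rad: 0 = hanging down, snapped under the rim; 1.57 = straight out from the box; more = tilted up (limit 2.6). Slight friction holds it. Below about 0.3 its hook meets a sprung catch on the rim; about 10 to 15 N of inward push at its lower end snaps it past (at about 0.1), then it springs to 0; if not past, it springs back
- clip_far_left_hinge (a point): aluminium clip: middle of the hinge of the far left clip, 91 mm to the box's +y side and 55 mm along the box's x; with the lid home it is 91 mm above the box's origin. The hinge axis runs along the box's x. The clip is a plate 40 mm wide (along x), 4 mm thick, 34 mm long from the hinge to its free end; snapped shut, its outer face is 8 mm outside the hinge axis
- clip_near_right (a joint): clip hinge, rad: 0 = hanging down, snapped under the rim; 1.57 = straight out from the box; more = tilted up (limit 2.6). Slight friction holds it. Below about 0.3 its hook meets a sprung catch on the rim; about 10 to 15 N of inward push at its lower end snaps it past (at about 0.1), then it springs to 0; if not past, it springs back
- clip_near_right_hinge (a point): aluminium clip: middle of the hinge of the near right clip, 91 mm to the box's -y side and -55 mm along the box's x; with the lid home it is 91 mm above the box's origin. The hinge axis runs along the box's x. The clip is a plate 40 mm wide (along x), 4 mm thick, 34 mm long from the hinge to its free end; snapped shut, its outer face is 8 mm outside the hinge axis
- tape_roll_mid (a point): bystander: a cardboard tape roll lying flat, 90 mm across, 24 mm high; point at its middle, 12 mm above its underside
- pane_stack_mid (a point): bystander: a stack of pale glass panes, 100 x 60 x 16 mm; point at its middle, 8 mm above its underside
- brush_mid (a point): bystander: a small brush lying flat, 170 mm long; point at its middle, 8 mm above its underside
- jar_mid (a point): bystander: a low white jar, 56 mm across, 55 mm high; point at its middle, 27 mm above its underside
- bottle_mid (a point): bystander: a white bottle, 60 mm across, 150 mm high; point at its middle, 75 mm above its underside
- small_tray_mid (a point): bystander: an empty white tray, 120 x 90 x 30 mm; point at its middle, 15 mm above its underside
- gauge_block_mid (a point): bystander: a steel block, 90 x 35 x 20 mm; point at its middle, 10 mm above its underside

How it is judged:
On the way, in this order (a step that is already met when the one before it is completed fails the run):
1. the lid is pushed home (within 2 mm) while all four clips are still open (value of joint lid below 0.002 m and value of joint each of clip_near_left, clip_far_right, clip_far_left, clip_near_right above 0.15 rad), for 0.1 s.
2. one diagonal pair of clips is snapped shut while the other two clips are still open (((value of joint lid below 0.002 m and value of joint each of clip_near_left, clip_far_right below 0.05 rad and value of joint each of clip_far_left, clip_near_right above 0.15 rad) or (value of joint lid below 0.002 m and value of joint each of clip_far_left, clip_near_right below 0.05 rad and value of joint each of clip_near_left, clip_far_right above 0.15 rad))), for 0.2 s.
At the end, for the whole second after the job is handed in: The lid is within 2 mm of home, all four clips are snapped (joint below 0.05 rad), and the box is at rest (value of joint lid below 0.002 m and value of joint each of clip_near_left, clip_far_right, clip_far_left, clip_near_right below 0.05 rad and linear speed of box below 0.02 m/s); the robot touches nothing.
It fails at once if two clips of one side or one end shut before a diagonal pair ((value of joint each of clip_near_left, clip_far_left below 0.05 rad and value of joint each of clip_far_right, clip_near_right above 0.15 rad) or (value of joint each of clip_near_left, clip_near_right below 0.05 rad and value of joint each of clip_far_right, clip_far_left above 0.15 rad) or (value of joint each of clip_far_right, clip_far_left below 0.05 rad and value of joint each of clip_near_left, clip_near_right above 0.15 rad) or (value of joint each of clip_far_right, clip_near_right below 0.05 rad and value of joint each of clip_near_left, clip_far_left above 0.15 rad)).
It fails at once if the box, its lid or a clip is pressed with 40 N or more (contact force between any of the fingers, the arm and box above 40 N).
It fails at once if a bystander is moved by more than 20 mm (distance of any of tape_roll_mid, pane_stack_mid, brush_mid, jar_mid, bottle_mid, small_tray_mid, gauge_block_mid from where it was at the start of the episode above 0.02 m).
It also fails if it takes over 58 s, if anything falls off the work surface, if the arm or the gripper's body presses on something with over 40 N, if the wrist force passes 120 N, or if a joint passes its speed limit or range.

## Working session

There is one attempt and no reset: what is moved stays moved. The work goes in short steps, each a Python script; the robot and the scene stay as the last script left them, time stands still between calls to the robot, and variables do not carry over. Pictures are saved under pics/ and viewed, and the job is handed in when it is done.

```bash
mkdir -p pics; ls; python3 - <<'E'
from workcell import ctrl, inverse_kinematics, status, cams
import cv2
s=status.state(); print(s)
for n in ["scene","top","wrist"]:
    print(n,cams.calibration(n))
    cv2.imwrite(f"pics/{n}0.png",cams.grab_frame(n)[:,:,::-1])
E
```

```text
pics
{'time_s': 0.0, 'joint_positions': array([ 1.21109423,  0.38420437,  0.0164015 ,  1.37114251, -0.00629636,
        1.38815756, -0.04650027]), 'qvel': array([-0.00133813,  0.00166758,  0.00122027, -0.001216  , -0.00148113,
       -0.00049852,  0.00029753]), 'tau': array([-1.33355315e-03, -6.27614164e+01,  8.43438897e-01, -3.71818721e+01,
        1.63965794e-02,  1.43171384e-02, -5.84524216e-07]), 'position': array([ 0.18266765, -0.59720731,  0.23030539]), 'orientation': array([ 9.89005469e-01,  1.47876013e-01, -1.59625219e-04, -9.17209836e-04]), 'force': array([-0.39570505,  0.33141669, -0.56875528]), 'ft_torque': array([ 0.03298426, -0.04032798, -0.00706276]), 'gripper_width': 0.08546771548748461}
scene {'fx': 533.7398342180181, 'fy': 533.7398342180181, 'cx': 318.98757963714706, 'cy': 241.7055565273433, 'dist_coeffs': array([0.04504577, 0.        , 0.        , 0.        , 0.        ]), 'eye': array([ 1.10566086, -0.24590917,  0.91565323]), 'rotation': array([0.26641907, 0.17363359, 0.5274461 , 0.78782794])}
top {'fx': 497.5134541340983, 'fy': 497.5134541340983, 'cx': 319.47501258521896, 'cy': 233.96373132556587, 'dist_coeffs': array([0.03485143, 0.        , 0.        , 0.        , 0.        ]), 'eye': array([ 0.4340588 , -0.01005709,  1.13552528]), 'rotation': array([ 0.02949824, -0.03550122, -0.69583485,  0.71671708])}
wrist {'fx': 386.77880668713937, 'fy': 386.77880668713937, 'cx': 317.9242346058677, 'cy': 237.59549032891775, 'dist_coeffs': array([-0.01619165,  0.        ,  0.        ,  0.        ,  0.        ]), 'hand_eye': array([[ 5.41819765e-04,  9.44965211e-01,  3.27170377e-01,
         8.46962037e-02],
       [ 9.99999701e-01, -3.31481707e-04, -6.98660203e-04,
        -6.71192201e-05],
       [-5.51758591e-04,  3.27170658e-01, -9.44965108e-01,
        -1.43500391e-01],
       [ 0.00000000e+00,  0.00000000e+00,  0.00000000e+00,
         1.00000000e+00]])}
```

View pics/top0.png

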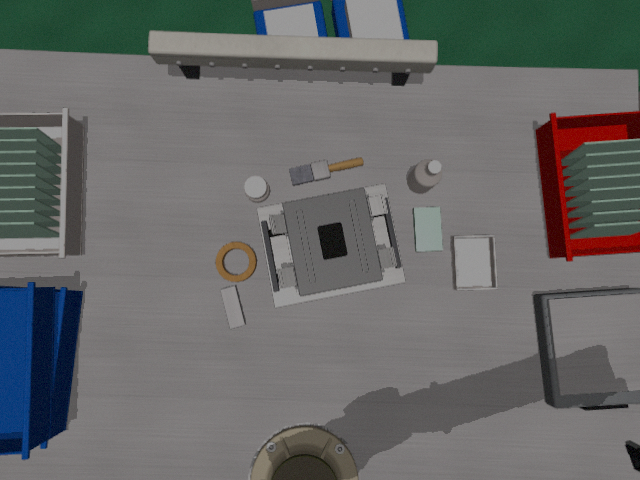

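View pics/scene0.png

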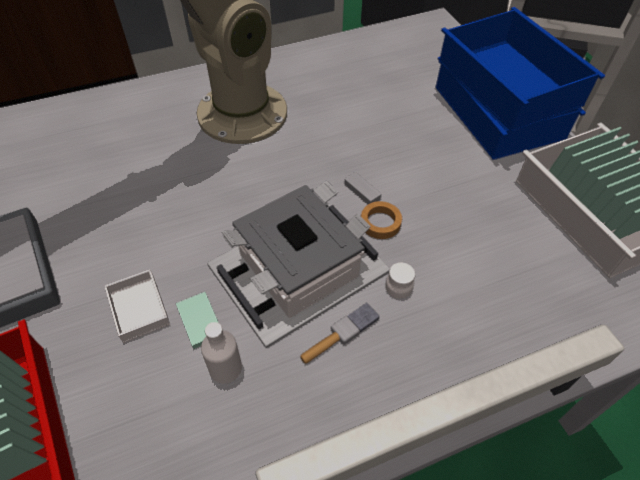

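```bash
python3 - <<'E'
import cv2
a=cv2.imread("pics/top0.png")[175:315,205:450]; cv2.imwrite("pics/topc.png",cv2.resize(a,None,fx=3.2,fy=3.2,interpolation=cv2.INTER_CUBIC))
a=cv2.imread("pics/scene0.png")[165:355,195:425]; cv2.imwrite("pics/scenec.png",cv2.resize(a,None,fx=3.1,fy=3.1,interpolation=cv2.INTER_CUBIC))
E
```

```text
(no output)
```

View pics/topc.png

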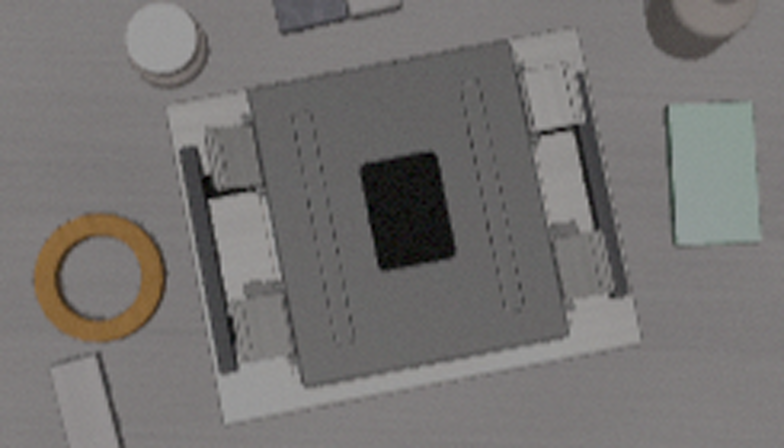

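View pics/scenec.png

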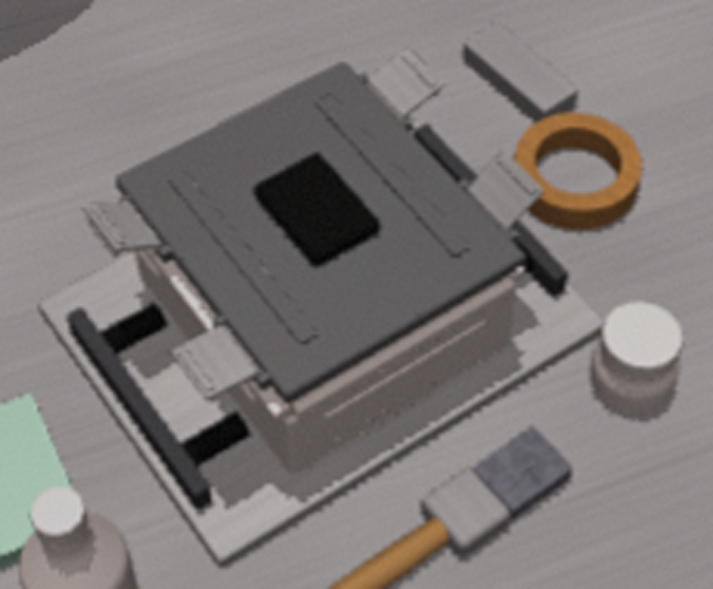

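```bash
cat > h.py <<'E'
from workcell import ctrl, inverse_kinematics, status, cams
import numpy as np, cv2
from scipy.spatial.transform import Rotation as R
from scipy.optimize import least_squares
def proj(n,P):
    c=cams.calibration(n); Rw=R.from_quat(c['rotation']).as_matrix()
    q=(np.atleast_2d(P)-c['eye'])@Rw
    q=q*[1,-1,-1]
    K=np.array([[c['fx'],0,c['cx']],[0,c['fy'],c['cy']],[0,0,1]])
    return cv2.projectPoints(q,np.zeros(3),np.zeros(3),K,c['dist_coeffs'])[0][:,0]
E
python3 - <<'E'
from h import *
top=np.array([(248,90),(508,41),(567,338),(305,385)])/3.2+[205,175]-.35
topp=np.array([(360,166),(437,152),(456,256),(380,270)])/3.2+[205,175]-.35
sc=np.array([(523,251),(285,382),(118,182),(345,63)])/3.1+[195,165]-.35
scp=np.array([(378,227),(318,264),(255,188),(317,154)])/3.1+[195,165]-.35
sg=np.array([(1,1),(1,-1),(-1,-1),(-1,1)])
def pts(p):
    x,y,a,l=p; c,s=np.cos(a),np.sin(a); M=np.array([[c,-s],[s,c]])
    L=(sg*[.098,.087])@M.T+[x,y]; P=(sg*[.035,.025])@M.T+[x,y]
    return np.c_[L,np.full(4,.111+l)],np.c_[P,np.full(4,.123+l)]
def res(p,full=False):
    L,P=pts(p)
    r=[proj('top',L)-top,proj('top',P)-topp,proj('scene',L)-sc,proj('scene',P)-scp]
    return r if full else np.concatenate(r).ravel()
f=least_squares(res,[.45,-.03,.2,.005],loss='soft_l1'); print(f.x)
for r in res(f.x,True): print(r.round(1).tolist())
r0=lambda p:np.concatenate([top_r for top_r in res([*p,.009],True)[:2]]).ravel()
print(least_squares(r0,f.x[:3]).x)
r0=lambda p:np.concatenate([top_r for top_r in res([*p,.009],True)[2:]]).ravel()
print(least_squares(r0,f.x[:3]).x)
E
```

```text
[ 5.15090200e-01 -4.19624332e-02  2.18973703e-01 -4.01682207e-04]
[[-1.0, -0.2], [-0.3, -0.4], [0.1, -0.6], [-1.4, 0.9]]
[[-1.0, -0.6], [-1.1, -0.7], [-0.5, 0.3], [-0.8, 0.5]]
[[0.2, 2.7], [-1.1, 5.9], [-2.3, -0.7], [-1.1, 0.2]]
[[0.6, -0.4], [-2.3, -0.1], [-2.3, 0.1], [-0.4, -0.4]]
[ 0.51421972 -0.04323912  0.21598801]
[ 0.52025475 -0.04153496  0.22387482]
```

```bash
cat > ov.py <<'E'
from h import *
import sys
def overlay(n,img,p,box,f,out):
    x,y,a,l=p; M=np.array([[np.cos(a),-np.sin(a)],[np.sin(a),np.cos(a)]])
    im=cv2.resize(img[box[1]:box[3],box[0]:box[2]],None,fx=f,fy=f,interpolation=cv2.INTER_CUBIC)
    def rect(hx,hy,z,col):
        q=np.array([(hx,hy),(hx,-hy),(-hx,-hy),(-hx,hy)])@M.T+[x,y]
        u=(proj(n,np.c_[q,np.full(4,z)])-[box[0],box[1]]+.5)*f-.5
        cv2.polylines(im,[np.round(u).astype(int)],True,col,1)
    rect(.098,.087,.111+l,(0,0,255)); rect(.098,.087,.099+l,(0,255,0)); rect(.035,.025,.123+l,(255,0,255)); rect(.035,.025,.111+l,(255,255,0)); rect(.115,.150,.012,(255,0,0))
    cv2.imwrite(out,im)
E
python3 - <<'E'
from ov import *
p=[.5145,-.0425,.217,.007]
overlay('top',cv2.imread('pics/top0.png'),p,(245,175,415,315),4.2,'pics/o1.png')
overlay('scene',cv2.imread('pics/scene0.png'),p,(200,170,400,350),3.3,'pics/o2.png')
E
```

```text
(no output)
```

View pics/o1.png

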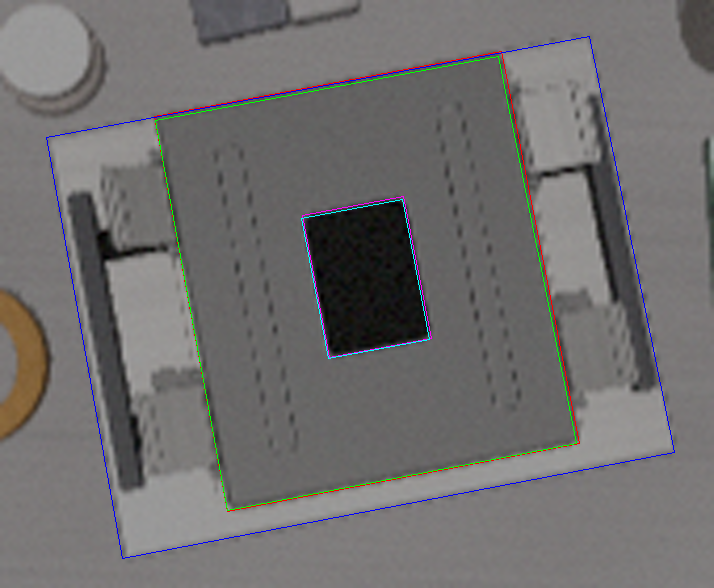

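View pics/o2.png

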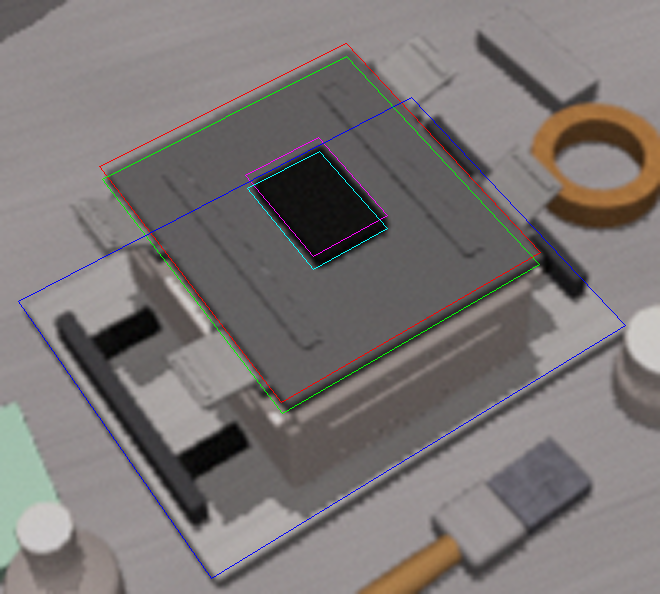

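```bash
python3 - <<'E'
from ov import *
p=[.5155,-.042,.217,.004]
a=p[2];M=np.array([[np.cos(a),-np.sin(a)],[np.sin(a),np.cos(a)]])
B=lambda x,y,z:np.r_[M@[x,y]+p[:2],z+.014]
for n,box,f in (('top',(245,175,415,315),4.2),('scene',(200,170,400,350),3.3)):
    im=cv2.imread(f'pics/{n}0.png')
    im=cv2.resize(im[box[1]:box[3],box[0]:box[2]],None,fx=f,fy=f,interpolation=cv2.INTER_CUBIC)
    for sx in(1,-1):
      for sy in (1,-1):
        for th,col in((1.57,(0,0,255)),(2.0,(0,255,0)),(2.4,(255,0,0))):
          t=np.array([np.sin(th),-np.cos(th)]);nn=np.array([np.cos(th),np.sin(th)])
          e=.034*t+.006*nn
          q=[B(sx*.055+w,sy*(.091+e[0]),.091+e[1]+p[3]) for w in(-.02,.02)]
          u=(proj(n,np.array(q))-box[:2]+.5)*f-.5
          cv2.line(im,*[tuple(int(round(v)) for v in k) for k in u],col,1)
    cv2.imwrite(f'pics/cl_{n}.png',im)
# bottle / jar / tape etc: ray to plane from top
def ray(n,uv,z):
    f=lambda q:(proj(n,np.array([[q[0],q[1],z]]))[0]-uv)
    return least_squares(f,[.5,0]).x
print('bottle cap top',ray('top',(434,166),.15), ray('scene',(213,328),.15))
print('bottle base',ray('top',(424,178),.06))
print('jar',ray('top',(256,188),.055),'tape',ray('top',(236,262),.024))
for sx,sy in((1,1),(1,-1),(-1,1),(-1,-1)): print(sx,sy,B(sx*.055,sy*.122,0))
im=cv2.imread('pics/scene0.png')[305:400,180:260];cv2.imwrite('pics/bot.png',cv2.resize(im,None,fx=5,fy=5))
im=cv2.imread('pics/top0.png')[145:200,400:455];cv2.imwrite('pics/bot2.png',cv2.resize(im,None,fx=8,fy=8))
E
```

```text
bottle cap top [ 0.66940003 -0.24369853] [ 0.66880825 -0.24152932]
bottle base [ 0.66350157 -0.24339708]
jar [0.63092722 0.12444537] tape [0.46846505 0.16591355]
1 1 [0.54294341 0.08898038 0.014     ]
1 -1 [ 0.59547684 -0.14929727  0.014     ]
-1 1 [0.43552316 0.06529727 0.014     ]
-1 -1 [ 0.48805659 -0.17298038  0.014     ]
```

View pics/cl_top.png

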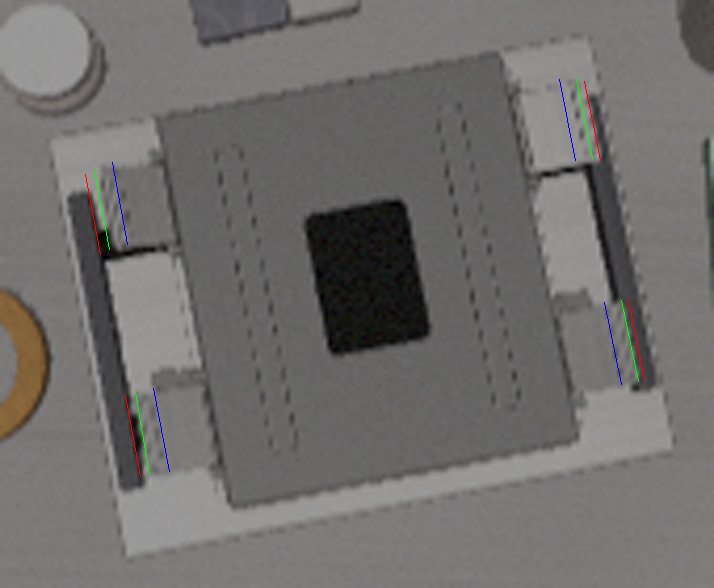

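View pics/cl_scene.png

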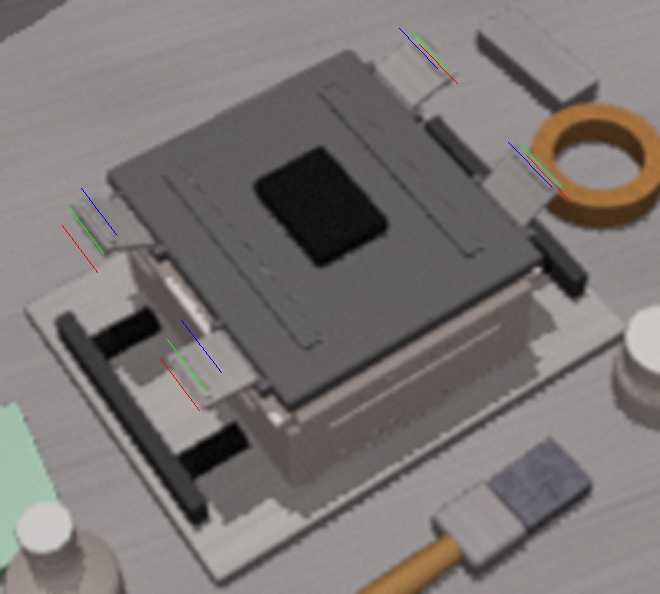

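View pics/bot.png

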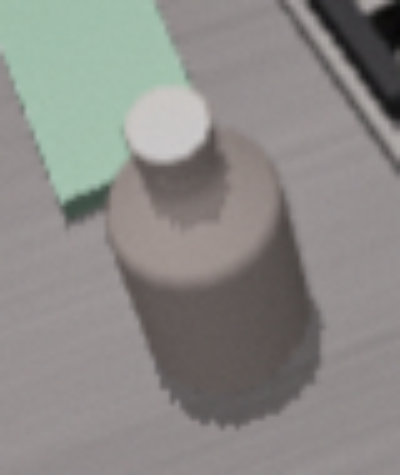

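View pics/bot2.png

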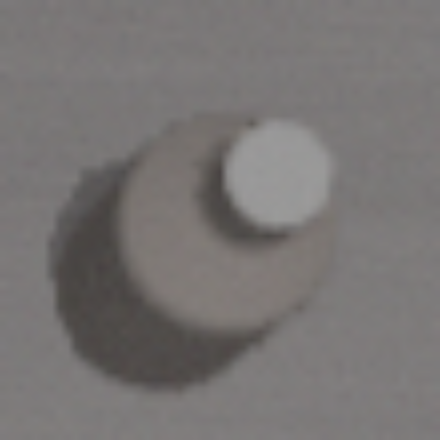

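```bash
cat >> h.py <<'E'
px,py,yaw=.5155,-.042,.217
M=np.array([[np.cos(yaw),-np.sin(yaw)],[np.sin(yaw),np.cos(yaw)]])
def W(x,y,z): return np.r_[M@[x,y]+[px,py],z]
def down(a): # tool x at world yaw a, z down
    return (R.from_euler('z',a)*R.from_euler('x',np.pi)).as_quat()
E
python3 - <<'E'
from h import *
for k in (-np.pi/2,np.pi/2,0,np.pi):
    o=down(yaw+k)
    for sx in(1,-1):
      for sy in(1,-1):
        for y,z in((.107,.15),(.122,.066),(.1,.066)):
          q=inverse_kinematics(W(sx*.055,sy*y,z),o)
          print(round(k,2),sx,sy,y,None if q is None else np.round(q,2))
E
```

```text
-1.57 1 1 0.107 [-1.14  0.64  1.36  1.73 -0.65  1.32 -2.57]
-1.57 1 1 0.122 [-1.14  0.82  1.36  1.82 -0.85  1.25 -2.46]
-1.57 1 1 0.1 [-1.1   0.82  1.36  1.82 -0.86  1.25 -2.42]
-1.57 1 -1 0.107 [ 0.33  0.4  -0.21  1.53  0.09  1.22 -2.82]
-1.57 1 -1 0.122 [ 0.3   0.49 -0.14  1.6   0.07  1.06 -2.79]
-1.57 1 -1 0.1 [ 0.29  0.48 -0.17  1.63  0.09  1.05 -2.83]
-1.57 -1 1 0.107 [-1.52  0.11  1.43  2.   -0.12  1.13 -2.96]
-1.57 -1 1 0.122 [-1.36  0.46  1.38  2.1  -0.54  1.02 -2.62]
-1.57 -1 1 0.1 [-1.31  0.47  1.38  2.09 -0.55  1.03 -2.56]
-1.57 -1 -1 0.107 [ 0.47  0.21 -0.25  1.79  0.06  1.15 -2.72]
-1.57 -1 -1 0.122 [ 0.43  0.31 -0.18  1.86  0.06  0.97 -2.7 ]
-1.57 -1 -1 0.1 [ 0.43  0.29 -0.22  1.89  0.08  0.97 -2.75]
1.57 1 1 0.107 [ 0.52  0.42 -0.92  1.66  0.35  1.23 -0.25]
1.57 1 1 0.122 [ 0.52  0.56 -0.97  1.75  0.51  1.11 -0.4 ]
1.57 1 1 0.1 [ 0.53  0.54 -0.93  1.75  0.48  1.1  -0.33]
1.57 1 -1 0.107 [ 0.59  0.46 -0.57  1.52  0.25  1.24  0.2 ]
1.57 1 -1 0.122 [ 0.59  0.55 -0.55  1.58  0.31  1.09  0.19]
1.57 1 -1 0.1 [ 0.57  0.53 -0.55  1.61  0.31  1.08  0.15]
1.57 -1 1 0.107 [ 0.67 
[... 1023 characters left out ...]
107 [ 0.58  0.45 -0.99  1.66  0.4   1.25  1.29]
3.14 1 1 0.122 [ 0.55  0.58 -1.02  1.75  0.55  1.12  1.15]
3.14 1 1 0.1 [ 0.58  0.58 -1.01  1.75  0.54  1.12  1.19]
3.14 1 -1 0.107 [ 0.67  0.48 -0.69  1.51  0.32  1.26  1.73]
3.14 1 -1 0.122 [ 0.67  0.58 -0.66  1.58  0.39  1.12  1.71]
3.14 1 -1 0.1 [ 0.66  0.56 -0.68  1.61  0.38  1.11  1.67]
3.14 -1 1 0.107 [ 0.64  0.12 -0.87  1.93  0.1   1.14  1.52]
3.14 -1 1 0.122 [ 0.62  0.27 -0.93  2.03  0.27  0.97  1.34]
3.14 -1 1 0.1 [ 0.64  0.27 -0.89  2.02  0.25  0.96  1.4 ]
3.14 -1 -1 0.107 [ 0.81  0.25 -0.64  1.77  0.16  1.17  1.91]
3.14 -1 -1 0.122 [ 0.82  0.38 -0.64  1.84  0.26  1.01  1.85]
3.14 -1 -1 0.1 [ 0.79  0.36 -0.65  1.87  0.25  1.    1.82]
```

```bash
python3 - <<'E'
from h import *
o=down(yaw+np.pi/2)
ctrl.clamp()
ctrl.movep(W(0,0,.25),o)
s=status.state();print(s['time_s'],s['position'],s['gripper_width'])
cv2.imwrite('pics/w1.png',cams.grab_frame('wrist')[:,:,::-1])
ctrl.move_straight(W(0,0,.15),o,velocity=.12)
s0=status.state();print(s0['position'],s0['force'])
r=ctrl.move_straight(W(0,0,.113),velocity=.015,guard=22)
s=status.state();print(r,s['time_s'],s['position'],s['force'])
ctrl.wait(.3);s=status.state();print(s['position'],s['force'])
E
```

```text
3.225 [ 0.51550262 -0.04356011  0.24983166] 0.0002726292984584297
[ 0.51604383 -0.04193304  0.15075616] [ 0.00595948 -0.01891702  0.72832062]
True 6.25 [ 0.51575472 -0.04247007  0.11838942] [-7.47120358 -0.02173425 17.5786542 ]
[ 0.51577489 -0.04252787  0.11872946] [-6.65932672 -0.3072453  16.95627656]
```

```bash
python3 - <<'E'
from h import *
o=down(yaw+np.pi/2)
ctrl.move_straight(W(0,0,.20),velocity=.15)
s=status.state();print(s['time_s'],s['force'])
cv2.imwrite('pics/s2.png',cams.grab_frame('scene')[:,:,::-1])
E
```

```text
7.25 [-0.06150579 -0.166519   -0.04995477]
```

View pics/w1.png

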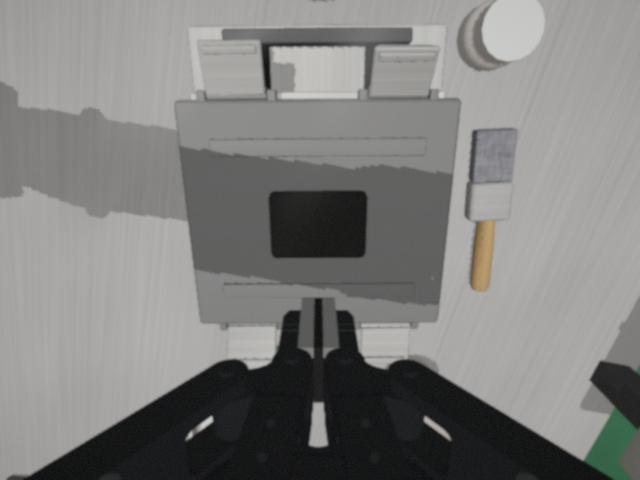

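View pics/s2.png

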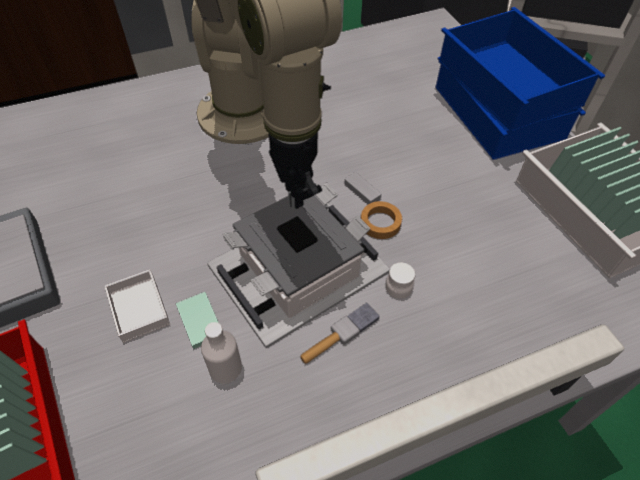

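```bash
python3 - <<'E'
from h import *
c=cams.calibration('wrist');H=c['hand_eye']
Rt=R.from_quat(down(yaw+np.pi/2)).as_matrix();pos=np.array([.5155,-.04356,.24983])
K=np.array([[c['fx'],0,c['cx']],[0,c['fy'],c['cy']],[0,0,1]])
for l in (0,.006):
  for name,pt,z in (('pad',[(270,192),(366,192),(367,257),(272,257)],.123),('lid',[(177,101),(460,99),(440,323),(200,323)],.111)):
    u=cv2.undistortPoints(np.array(pt,float)[:,None],K,c['dist_coeffs'])[:,0]
    out=[]
    for a in u:
        d=Rt@(H[:3,:3]@np.array([a[0],-a[1],-1])); e=pos+Rt@H[:3,3]
        P=e+d*(z+l-e[2])/d[2]; out.append(P[:2])
    out=np.array(out); b=(out-[px,py])@M
    print(l,name,out.mean(0).round(4),(b*1000).round(1).tolist())
E
```

```text
0 pad [ 0.5164 -0.0432] [[-34.1, 23.5], [34.1, 23.6], [36.9, -26.2], [-34.6, -26.2]]
0 lid [ 0.517  -0.0443] [[-97.5, 84.9], [97.9, 86.3], [102.4, -90.7], [-98.9, -90.8]]
0.006 pad [ 0.5159 -0.0413] [[-33.4, 24.9], [33.4, 24.9], [36.1, -23.8], [-33.8, -23.8]]
0.006 lid [ 0.5166 -0.0425] [[-95.4, 84.9], [95.8, 86.3], [100.2, -87.0], [-96.8, -87.1]]
```

```bash
cat > clip.py <<'E'
from h import *
import sys
sx,sy=int(sys.argv[1]),int(sys.argv[2])
def st(t,r=None):
    s=status.state(); b=M.T@(s['position'][:2]-[px,py]); print(t,r,round(s['time_s'],2),'box xy',(b*1000).round(1),'z',s['position'][2].round(4),'F',s['force'].round(1)); return s
def go(y,z,v,g=None,t=''):
    r=ctrl.move_straight(W(sx*.055,sy*y,z),velocity=v,guard=g); st(t,r); return r
s=status.state()
ctrl.move_straight(W(sx*.055,sy*.107,.19),velocity=.2); st('over')
if go(.107,.118,.08,12,'A'): sys.exit('stop A')
if go(.122,.100,.06,12,'B'): sys.exit('stop B')
if go(.123,.066,.06,12,'C'): sys.exit('stop C')
go(.080,.066,.02,24,'D')
ctrl.wait(.1); st('D+')
go(.125,.066,.10,None,'out')
go(.125,.19,.2,None,'up')
n=f'{sx}{sy}'
for c in ('scene','top'):
    cv2.imwrite(f'pics/a_{n}_{c}.png',cams.grab_frame(c)[:,:,::-1])
E
python3 clip.py -1 1
```

```text
over None 8.05 box xy [-54.6 105.7] z 0.19 F [-0.4 -0.7  0.1]
A False 9.1 box xy [-54.6 107. ] z 0.1184 F [-0.4  0.   0.4]
B False 9.64 box xy [-55.3 122.4] z 0.0997 F [ 0.1 -0.4  1. ]
C False 10.36 box xy [-55.  123.1] z 0.0659 F [-0.3  0.2  0.8]
D True 11.96 box xy [-55.4  95.2] z 0.0658 F [-4.8 12.8  6.9]
D+ None 12.06 box xy [-55.4  96.6] z 0.0658 F [-5.  15.7  7.4]
out False 12.53 box xy [-55.  124.3] z 0.066 F [-0.4 -0.1 -0.9]
up False 13.29 box xy [-55.6 124.5] z 0.189 F [ 0.   0.9 -0.1]
```

```bash
cat > crop.py <<'E'
import cv2,sys,numpy as np
n=sys.argv[1]
a=cv2.imread(f'pics/a_{n}_scene.png')[160:350,200:430];b=cv2.imread(f'pics/a_{n}_top.png')[170:320,240:420]
a=cv2.resize(a,None,fx=1.75*1.0,fy=1.75*1.0);f=a.shape[0]/b.shape[0]
b=cv2.resize(b,(int(b.shape[1]*f),a.shape[0]))
cv2.imwrite(f'pics/c_{n}.png',np.hstack([a,b])[:,:800])
E
python3 crop.py -11
```

```text
(no output)
```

View pics/c_-11.png

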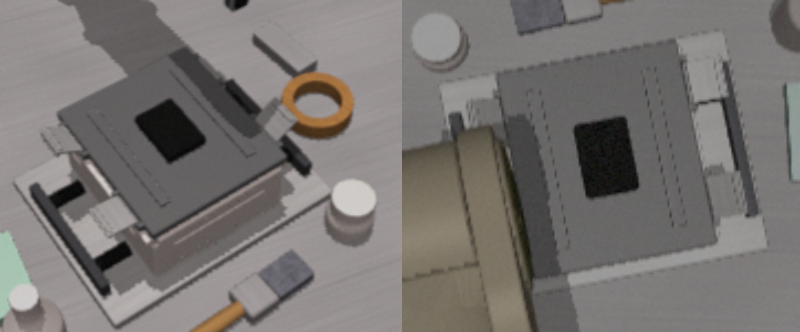

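```bash
python3 - <<'E'
from h import *
ctrl.move_straight(W(0,.13,.20),velocity=.2)
cv2.imwrite('pics/w3.png',cams.grab_frame('wrist')[:,:,::-1]);print(status.state()['time_s'])
E
```

```text
13.875
```

View pics/w3.png

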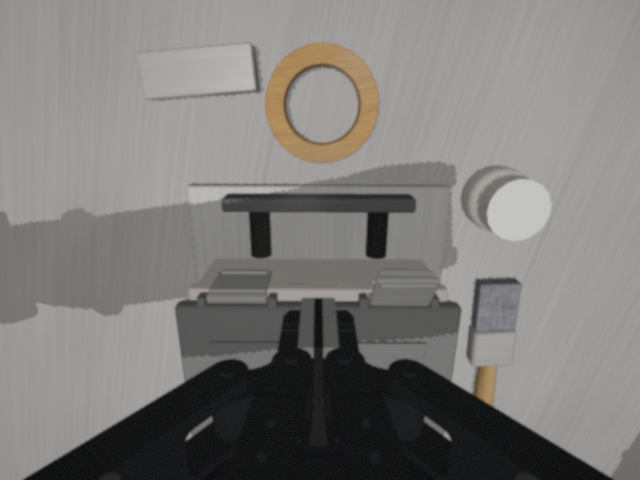

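```bash
cat >> h.py <<'E'
def wproj(pos,quat,P):
    c=cams.calibration('wrist');H=c['hand_eye']
    K=np.array([[c['fx'],0,c['cx']],[0,c['fy'],c['cy']],[0,0,1]])
    t=(np.atleast_2d(P)-pos)@R.from_quat(quat).as_matrix()
    q=(t-H[:3,3])@H[:3,:3]*[1,-1,-1]
    return cv2.projectPoints(q,np.zeros(3),np.zeros(3),K,c['dist_coeffs'])[0][:,0]
def tip(th,sx,sy,off=.008):
    t=np.array([np.sin(th),-np.cos(th)]);n=np.array([np.cos(th),np.sin(th)]); e=.034*t+off*n
    return [W(sx*.055+w,sy*(.091+e[0]),.105+e[1]) for w in(-.02,.02)]
E
python3 - <<'E'
from h import *
s=status.state()
for th in (0,.1,.2,.3,.4): print(th,wproj(s['position'],s['orientation'],tip(th,-1,1)).round(1).tolist())
print(wproj(s['position'],s['orientation'],[W(x,.087,.111) for x in(-.098,.098)]).round(1))
print(wproj(s['position'],s['orientation'],[W(x,.15,.012) for x in(-.115,.115)]).round(1))
im=cv2.imread('pics/w3.png')[240:320,170:470];cv2.imwrite('pics/w3c.png',cv2.resize(im,None,fx=2.6,fy=2.6,interpolation=cv2.INTER_CUBIC))
E
```

```text
0 [[220.9, 265.0], [273.3, 265.4]]
0.1 [[220.3, 261.4], [273.0, 261.8]]
0.2 [[219.5, 258.0], [272.7, 258.5]]
0.3 [[218.7, 255.0], [272.3, 255.4]]
0.4 [[217.7, 252.2], [271.9, 252.7]]
[[173.9 304. ]
 [464.3 306.6]]
[[187.1 183.7]
 [453.  185.8]]
```

View pics/w3c.png

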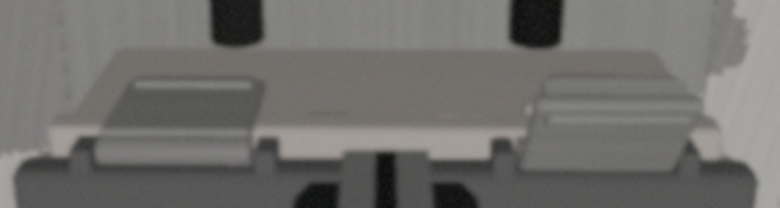

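```bash
python3 clip.py 1 -1 && python3 - <<'E'
from h import *
ctrl.move_straight(W(.02,-.16,.25),velocity=.25)
s=status.state()
cv2.imwrite('pics/w4.png',cams.grab_frame('wrist')[:,:,::-1]);print(s['time_s'])
E
python3 crop.py 1-1
```

```text
over None 15.24 box xy [  55.2 -105.5] z 0.1903 F [0.8 0.2 0.2]
A False 16.29 box xy [  55.4 -107.1] z 0.1186 F [ 0.6 -0.2  0.4]
B False 16.83 box xy [  54.7 -122.2] z 0.0995 F [ 0.1 -0.6  1.4]
C False 17.55 box xy [  55.  -122.9] z 0.0659 F [-0.2 -0.7  1.3]
D True 19.19 box xy [ 54.4 -96.8] z 0.0662 F [  6.6 -12.7  -0.1]
D+ None 19.29 box xy [ 54.4 -98.6] z 0.0662 F [  7.1 -11.9  -1.6]
out False 19.74 box xy [  54.8 -125. ] z 0.0656 F [ 0.1 -0.1 -0. ]
up False 20.51 box xy [  54.4 -124.5] z 0.1887 F [-0.2 -0.3 -0.6]
21.0667
```

View pics/c_1-1.png

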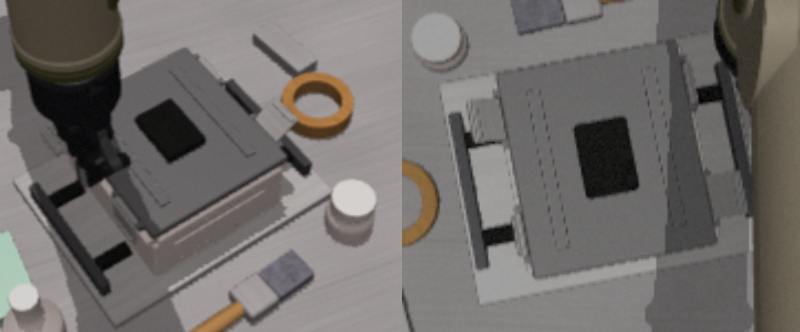

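View pics/w4.png

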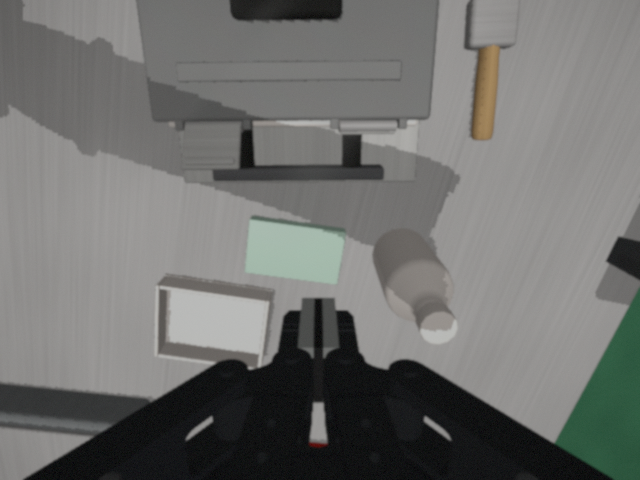

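```bash
python3 - <<'E'
from h import *
s=status.state()
for th in (0,.1,.2,.3,.4): print(th,wproj(s['position'],s['orientation'],tip(th,1,-1)).round(1).tolist())
print(0,'hinge-side top outer',wproj(s['position'],s['orientation'],[W(x,-.099,.105) for x in(.035,.075)]).round(1).tolist())
print(wproj(s['position'],s['orientation'],[W(x,-.087,.111) for x in(-.098,.098)]).round(1).tolist())
print(wproj(s['position'],s['orientation'],[W(x,-.15,.012) for x in(-.115,.115)]).round(1).tolist())
im=cv2.imread('pics/w4.png')[90:190,140:440];cv2.imwrite('pics/w4c.png',cv2.resize(im,None,fx=2.6,fy=2.6,interpolation=cv2.INTER_CUBIC))
E
```

```text
0 [[337.5, 134.6], [387.1, 134.6]]
0.1 [[337.5, 139.0], [387.1, 139.0]]
0.2 [[337.5, 143.2], [387.1, 143.2]]
0.3 [[337.5, 147.4], [387.2, 147.4]]
0.4 [[337.5, 151.3], [387.4, 151.3]]
0 hinge-side top outer [[339.5, 138.2], [394.8, 138.2]]
[[150.6, 122.0], [430.4, 121.3]]
[[183.6, 183.2], [414.8, 183.0]]
```

View pics/w4c.png

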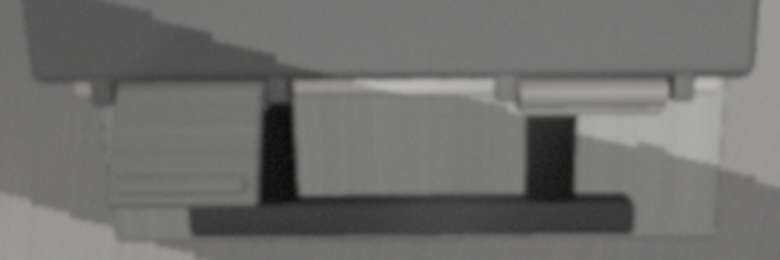

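```bash
python3 clip.py -1 -1 && python3 clip.py 1 1 && python3 - <<'E'
from h import *
ctrl.move_straight(W(0,.13,.20),velocity=.2)
s=status.state()
cv2.imwrite('pics/w5.png',cams.grab_frame('wrist')[240:320,170:470,::-1].repeat(2,0).repeat(2,1))
ctrl.move_straight(W(0,.0,.28),velocity=.25)
ctrl.move_straight(W(-.0,-.16,.25),velocity=.25)
cv2.imwrite('pics/w6.png',cams.grab_frame('wrist')[90:190,140:440,::-1].repeat(2,0).repeat(2,1))
s=status.state();print(s['time_s'])
for sx in (-1,1): print([wproj(s['position'],s['orientation'],tip(th,sx,-1)).round(1).tolist()[0] for th in (0,.3)])
ctrl.set_joints(np.array([1.211,.383,.016,1.37,-.006,1.388,-.046]))
for c in ('scene','top'): cv2.imwrite(f'pics/a_end_{c}.png',cams.grab_frame(c)[:,:,::-1])
print(status.state()['time_s'])
E
python3 crop.py end
```

```text
over None 21.82 box xy [ -54.4 -107.1] z 0.1902 F [-0.2  0.2  0.6]
A False 22.87 box xy [ -54.7 -107.1] z 0.1185 F [0.2 0.3 0.2]
B False 23.41 box xy [ -55.3 -122.1] z 0.0996 F [0.2 0.6 0.3]
C False 24.12 box xy [ -55.  -122.9] z 0.0659 F [0.7 0.6 0.3]
D True 25.62 box xy [-55.5 -97.9] z 0.0663 F [  6.7 -11.3  -4.6]
D+ None 25.72 box xy [-55.5 -99.3] z 0.0663 F [  7.2 -12.4  -3.9]
out False 26.16 box xy [ -55.2 -124.9] z 0.0657 F [0.3 1.7 0.3]
up False 26.93 box xy [ -55.6 -124.5] z 0.1889 F [-0.8 -0.3 -0.2]
over None 28.46 box xy [ 54.7 105.7] z 0.1898 F [ 0.5  0.6 -0. ]
A False 29.51 box xy [ 55.3 107. ] z 0.1184 F [-0.2  0.2  0.6]
B False 30.05 box xy [ 54.7 122.4] z 0.0996 F [ 0.7 -0.5 -0.3]
C False 30.77 box xy [ 55.  123.1] z 0.066 F [-0.   0.4  0.5]
D True 32.48 box xy [54.6 95.7] z 0.0659 F [-3.2 13.3  3.9]
D+ None 32.58 box xy [54.6 97.5] z 0.0659 F [-3.7 13.1  3.8]
out False 33.04 box xy [ 55.  124.4] z 0.0659 F [ 0.1 -0.6  0. ]
up False 33.81 box xy [ 54.4 124.3] z 0.1888 F [-0.4 -0.2 -0.2]
36.0
[[225.5, 138.1], [225.2, 150.7]]
[[360.6, 138.8], [360.6, 151.5]]
38.0583
```

View pics/c_end.png

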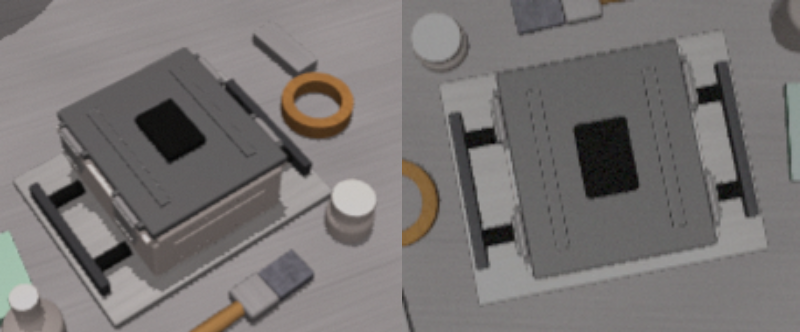

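View pics/w5.png

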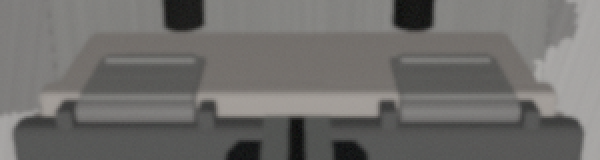

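View pics/w6.png

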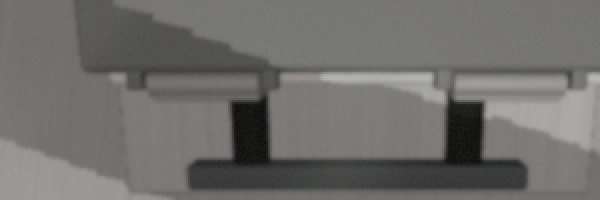

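```bash
python3 -c "
from workcell import ctrl
ctrl.close_job()"
```

```text
the job is handed in; nothing more can be done
```

The lid is home and all four clips are snapped. I handed the job in with the arm back at its start pose at about 38 s, and no verdict was reported.

- **Lid:** I pushed it down by the rubber pad until the guard stopped the move. The tool stood at 118.7 mm under about 17 N, which is where the pad should be with the lid fully home.
- **Clips:** I snapped near-left then far-right, and after that near-right then far-left. Each inward push stopped at the 24 N force guard, below the 40 N limit, while the box shifted on its buffers. I did not record the peak force between stops.
- **Clip check:** In the close wrist images, each clip of the first pair sits at the image position predicted for closed (0 rad). The second pair looks the same as its closed neighbour on the same side. The final top and scene pictures show all four hanging down against the rim.
- **Bystanders:** Those visible in the final cropped pictures look unmoved. I checked this by eye and did not measure it.

The scene camera put the box about 5 mm farther out in x than the top camera did. I used a value close to the top camera's, which the wrist camera confirmed to about 2 mm.

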